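# Fetch the gauge from behind the containers

## Task

The small gauge block lies hemmed in behind and between two tall containers (a spray can and a flask) in the plywood caddy and cannot be reached past them: first stand both containers upright in the rimmed steel tray, and leave them there while you fetch the gauge and lay it, screw upward, centred and lengthwise on the dark inlay of the aluminium plate. Then put both containers back into the caddy, upright, each on the spot where it stood at the start. Never knock a container over.

Things in the scene. Friction and masses are not known exactly. Their poses are not given: they have to be found in the camera images.
- spray_can: Upright round aerosol can with a pink cap and a patterned body, 59 mm diameter, 197 mm tall; the straight pink cap (57 mm diameter) makes the top 46 mm and can be gripped. 0.25 kg. Loose, stands on the caddy floor. Origin: centre of its underside, z up along the can. Put it back where this origin was at the start.
- flask: Upright round metal flask: bare aluminium body 52 mm diameter up to 135 mm, a cone shoulder, and a black screw cap 36 mm diameter from 157 to 195 mm (its top); the cap can be gripped. 0.25 kg. Loose, stands on the caddy floor. Origin: centre of its underside, z up along the flask. Put it back where this origin was at the start.
- gauge: Small grey metal gauge block, 22 (its x) x 50 (its y) x 18 mm, with a round knurled screw (14 mm diameter, top at 28 mm) on top at y = -10 mm. 0.11 kg, loose, on the caddy floor between and a little behind the containers, its length roughly along the caddy's x. Origin: centre of its underside. (A fixed whetstone without screw and a fixed black block, under 23 mm high, lie in the back corners.)
- caddy: Fixed plywood caddy, 200 mm deep (its x, away from the robot) by 230 mm wide (its y); floor top 6 mm above the bench; rim 18 mm high, 6 mm thick at back and sides; front lip 9 mm high. Origin: centre of its underside. The containers stand at about (-12, +50) and (-12, -50) mm of this frame (which one is left varies), the gauge at about (+20, 0) mm.
- tray: Fixed dark steel tray, 200 mm long (its x) by 120 mm wide (its y), rim 10 mm high and 3 mm thick, floor top 3 mm above the bench. Stands at the left or the right of the caddy. Origin: centre of its underside. The containers stand side by side in it, e.g. at x = +45 and -45 mm of its frame.
- plate: Fixed aluminium plate, 80 mm (its x) by 110 mm (its y), top face flat and 8 mm above the bench, with a dark flush inlay 34 by 62 mm at its centre, long side along its y: the place of the gauge, either way round. Stands at the other side of the caddy from the tray. Origin: centre of its underside.
Things that resemble listed ones, but are neither listed nor needed, are in the scene too. Leave any red look-alike of the flask alone. Several things have the shape of the plate; the one meant has the colours described above.

How it is judged:
On the way, in this order (a step that is already met when the one before it is completed fails the run):
1. both containers stand upright and released in the tray (x of spray_can in the frame of tray between -0.078 and 0.078 m and y of spray_can in the frame of tray between -0.038 and 0.038 m and z of spray_can in the frame of tray between -0.005 and 0.012 m and angle between each of spray_can, flask's own z axis and vertical below 0.1 rad and linear speed of each of spray_can, flask below 0.02 m/s and contact force between the fingers and spray_can below 0.1 N and x of flask in the frame of tray between -0.078 and 0.078 m and y of flask in the frame of tray between -0.038 and 0.038 m and z of flask in the frame of tray between -0.005 and 0.012 m and contact force between the fingers and flask below 0.1 N), for 0.2 s.
2. the gauge lies released on the plate's inlay while both containers still stand in the tray (horizontal distance between gauge and plate below 0.012 m and angle between the y axis of gauge and the y axis of plate, either way round below 0.2 rad and angle between each of gauge, spray_can, flask's own z axis and vertical below 0.1 rad and z of gauge in the frame of plate between 0.004 and 0.012 m and linear speed of gauge below 0.02 m/s and contact force between the fingers and gauge below 0.1 N and x of spray_can in the frame of tray between -0.078 and 0.078 m and y of spray_can in the frame of tray between -0.038 and 0.038 m and z of spray_can in the frame of tray between -0.005 and 0.012 m and x of flask in the frame of tray between -0.078 and 0.078 m and y of flask in the frame of tray between -0.038 and 0.038 m and z of flask in the frame of tray between -0.005 and 0.012 m), for 0.2 s.
At the end, for the whole second after the job is handed in: The gauge lies screw up on the plate, its centre within 12 mm of the plate's centre and its length within 0.2 rad of the plate's y; the spray can and the flask stand upright, each within 15 mm of where it stood at the start; all is released and at rest (horizontal distance between gauge and plate below 0.012 m and angle between the y axis of gauge and the y axis of plate, either way round below 0.2 rad and angle between each of gauge, spray_can, flask's own z axis and vertical below 0.1 rad and z of gauge in the frame of plate between 0.004 and 0.012 m and linear speed of each of gauge, spray_can, flask below 0.02 m/s and contact force between the fingers and gauge below 0.1 N and distance of each of spray_can, flask from where it was at the start of the episode below 0.015 m and contact force between the fingers and spray_can below 0.1 N and contact force between the fingers and flask below 0.1 N); the robot touches nothing.
It fails at once if a container is knocked over (angle between any of spray_can, flask's own z axis and vertical above 0.6 rad).
It also fails if it takes over 117 s, if anything falls off the work surface, if the arm or the gripper's body presses on something with over 40 N, if the wrist force passes 120 N, or if a joint passes its speed limit or range.

## Robot

A 6-joint arm with a two-finger parallel gripper is mounted at the origin on a cart in front of the work surface, level with it; the furniture and walls round the work are solid. World frame = base frame: x ahead of the robot, y to its left, z up, the work surface at z = 0. Lengths are in m, angles in rad, forces in N, time in s.
With the tool pointing down it reaches from about 0.35 to 0.95 m from the base axis. Payload 17.4 kg.
Tool frame: the origin (TCP) lies on the centre line of the jaws, within the pads' length; the fingertips stand 8 mm ahead of it and the grasp point (between the pads) lies 11 mm behind it; z points along the fingers, y is the line along which they close (so a half turn about z gives the same grasp; the last joint's range is limited). The gripper opens to 93 mm and grips with 3 to 60 N. Pads are 15 mm wide; open, the fingers measure 128 mm over their backs; the gripper's body (75 mm by 188 mm) begins 65 mm behind the grasp point.
Start: joints at [1.138, 0.116, 1.442, -0, 1.584, -0.038], TCP at [0.26, 0.623, 0.189] pointing down, gripper open.
Joint ranges: [-2.83, 2.83], [-0.83, 2.19], [0.07, 2.5], [-1.14, 4.28], [0.01, 3], [-2.97, 2.97]. Speed limits (rad/s): [1.89, 1.89, 2.22, 3.14, 3.14, 3.14].

## Interface

Orientations are given as a unit quaternion [w, x, y, z].
In Python, from plant import env gives the robot as it stands.
- The arm moves only by the tool step_arm, never from a script. Its argument "commands" is a list of rows, each a list of 7 numbers: the opening, from -1 (shut) to 1 (fully open), then the shift along the tool's x, y, z in units of 25 mm (1.0 is 25 mm), then the turn, a rotation vector about the tool's x, y, z in units of 5 degrees (1.0 is 5 degrees). In form: [[gripper, dx, dy, dz, rx, ry, rz], ...]. A call has 1 to 20 rows; each row shifts and turns the commanded pose from where the row before left it, along the tool's axes as they then stand; what a row does not reach is not made up. A row lasts 1/10 s, in which the tool goes at most 50 mm and 8.59 degrees, less where a joint would pass 70% of its speed; a pose out of reach is approached as far as the arm can. A call is refused whole if a number of a shift passes 1 or a number of a turn 1, either way. A call with a gripper value outside its range is refused whole. The fingers move at their own pace and stop on an object; "squeeze" is the grip in N (left out, the last holds). Time passes only in rows, so rows that do not move let the fingers close. It gives the time, the measured TCP pose, the force, the opening and the grip force at its end, in the units of the state.
- env.state(): the state, without advancing time (a new reading comes with each control period).
- env.snapshot(name): name is "scene" or "top"; returns a dict with "image" (384x512x3 uint8, red, green, blue), "K" (3x3 intrinsics, pixels), "dist" ([k1, k2, p1, p2, k3] as OpenCV has them; the pictures are not rectified), "rvec" (rotation vector, rad) and "tvec" (3), from world to camera coordinates, as OpenCV has them. Camera axes: x right, y down, z forward; pixel columns grow to the right and rows downward; lengths in m; the calibration is good to about 2 mm. A picture is of the moment at which its call begins. There is no depth.
- env.hand_in(): hands the job in; it is judged then, once.
The state is a dict: "clock": time; "joint_positions": joint angles; "qvel": joint speeds; "joint_torque": joint torques, N m; "position": TCP position; "tcp_rot": TCP orientation; "force": force on the tool from outside, world axes, zero at the start; "moment": the same for the moment, N m; "grip_width": opening from 0.0 (shut) to 1.0 (fully open); "grasp_force": force on a finger pad.
Only numpy, scipy, OpenCV 4.12 (cv2) and the standard library are available. Lean on these libraries where they do the work, as an engineer would, in place of code of your own. Each camera call takes 0.05 s, during which the arm holds its last target. There are 200 camera calls.

## Working session

There is one attempt and no reset: what is moved stays moved. The work goes in short steps, Python scripts to look and compute and a tool call to move; the robot and the scene stay as the last step left them, time stands still between calls to the robot, and variables do not carry over. Pictures are saved under pics/ and viewed, at most 14 in all, crops included, and the job is handed in when it is done.

Besides the shell and the picture viewer there is one more tool, called after "Call:" by a JSON object that holds its "fn" and its "kwargs". step_arm: Moves the arm, as the interface text tells. Its arguments: {"type":"object","properties":{"commands":{"type":"array","items":{"type":"array","items":{"type":"number"}}},"squeeze":{"type":"number"}},"required":["commands"]}

```bash
mkdir -p pics; ls; python3 - <<'E'
from plant import env
import cv2
for n in("scene","top"):
    s=env.snapshot(n); cv2.imwrite(f"pics/{n}0.png",s["image"][:,:,::-1]); print(n,s["K"],s["dist"],s["rvec"],s["tvec"])
print(env.state())
E
```

```text
pics
scene [[347.6054794    0.         248.04306354]
 [  0.         347.6054794  187.23137813]
 [  0.           0.           1.        ]] [-0.03062993  0.          0.          0.          0.        ] [ 2.48675058 -0.6451967   0.21372935] [-0.44358887  0.23325237  0.83850307]
top [[481.56665283   0.         254.62890788]
 [  0.         481.56665283 194.91786681]
 [  0.           0.           1.        ]] [-0.2005121  0.         0.         0.         0.       ] [ 2.2854797  -1.85131756  0.23769067] [-0.08927563  0.49926614  1.01143542]
{'clock': 0.1, 'joint_positions': array([ 1.13823015e+00,  1.16410291e-01,  1.44215682e+00, -1.30734964e-05,
        1.58399000e+00, -3.77874871e-02]), 'qvel': array([ 0.00036154, -0.00127065, -0.00153424,  0.00109909, -0.00244975,
       -0.0024876 ]), 'joint_torque': array([ 1.31423712e-03, -7.22891593e+01, -6.23866725e+01,  7.81128136e-02,
        2.27939186e-02, -1.29457526e-04]), 'position': array([0.25952992, 0.62290033, 0.18882357]), 'tcp_rot': array([-1.06010163e-04,  1.96110100e-01,  9.80581764e-01, -4.70477349e-04]), 'force': array([-0.2050477 ,  0.29329953, -0.60468535]), 'moment': array([ 0.0281123 ,  0.01515161, -0.01634828]), 'grasp_force': 0.0, 'grip_width': 0.9966834026215406}
```

View pics/scene0.png

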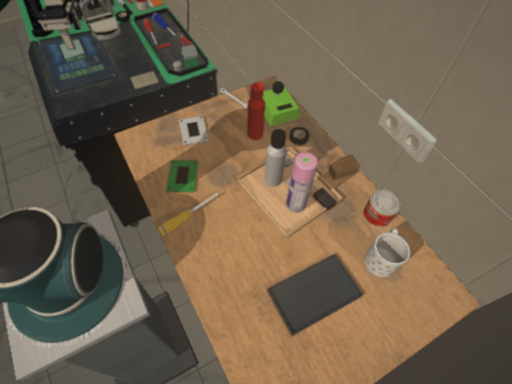

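View pics/top0.png

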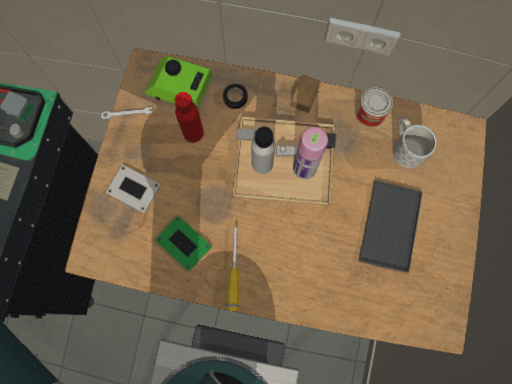

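The scene picture shows the tray right of the caddy (top view ~390,225), the aluminium plate left (133,188), the flask cap (264,137), the pink cap (312,142) and the gauge (287,151). I'll zoom in for details.

```bash
cat > h.py <<'E'
import numpy as np, cv2
from plant import env
def ray(s,uv,z):
    R=cv2.Rodrigues(s["rvec"])[0]; c=-R.T@s["tvec"]
    p=cv2.undistortPoints(np.float64(uv).reshape(-1,1,2),s["K"],s["dist"]).reshape(-1,2)
    d=np.c_[p,np.ones(len(p))]@R
    return c+d*((z-c[2])/d[:,2])[:,None]
def proj(s,P): return cv2.projectPoints(np.float64(P).reshape(-1,1,3),s["rvec"],s["tvec"],s["K"],s["dist"])[0].reshape(-1,2)
E
python3 - <<'E'
from h import *
import pickle
S={n:env.snapshot(n) for n in("scene","top")}
pickle.dump(S,open("s0.pkl","wb"))
t=S["top"]["image"][:,:,::-1]; s=S["scene"]["image"][:,:,::-1]
cv2.imwrite("pics/c1.png",cv2.resize(t[110:210,225:345],None,fx=6,fy=6,interpolation=cv2.INTER_CUBIC))
cv2.imwrite("pics/c2.png",cv2.resize(s[120:240,230:350],None,fx=5,fy=5,interpolation=cv2.INTER_CUBIC))
for n in S:
    R=cv2.Rodrigues(S[n]["rvec"])[0]; print(n,-R.T@S[n]["tvec"])
T=S["top"]
print(ray(T,[[377,181],[420,187],[408,270],[361,261]],.01))
print(ray(T,[[122,166],[159,184],[144,211],[107,194]],.008))
print(ray(T,[[240,118],[335,126],[329,203],[235,197]],.018))
print(ray(T,[[264,137]],.201),ray(T,[[313,138]],.203))
E
```

```text
scene [ 0.24441145 -0.44707458  0.83345817]
top [ 0.2462846  -0.03385752  1.10382788]
[[ 0.61490845 -0.26089384  0.01      ]
 [ 0.62276184 -0.36822469  0.01      ]
 [ 0.41849692 -0.36590531  0.01      ]
 [ 0.4177242  -0.25267993  0.01      ]]
[[0.52448575 0.34813943 0.008     ]
 [0.49950909 0.2470556  0.008     ]
 [0.42830158 0.26535649 0.008     ]
 [0.44932053 0.36496054 0.008     ]]
[[ 0.70012629  0.09346769  0.018     ]
 [ 0.72894441 -0.13752932  0.018     ]
 [ 0.53521923 -0.15503106  0.018     ]
 [ 0.50376386  0.06208455  0.018     ]]
[[0.593326   0.01609099 0.201     ]] [[ 0.61132483 -0.08045825  0.203     ]]
```

View pics/c1.png

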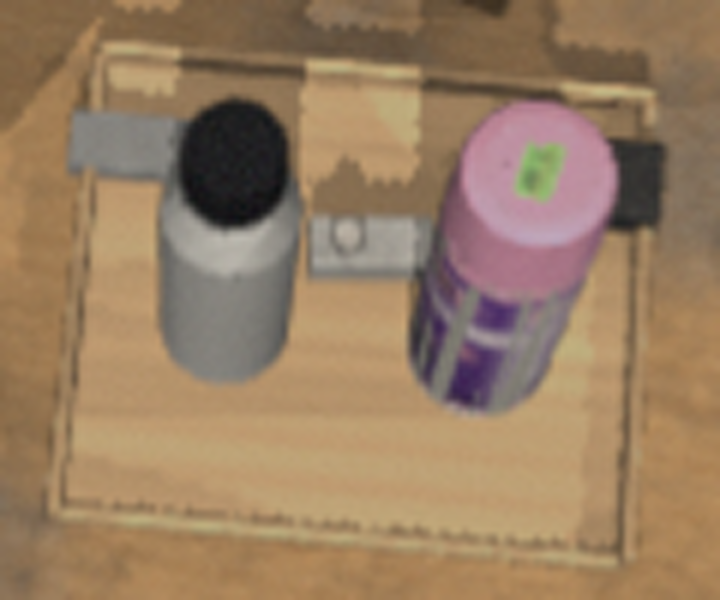

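View pics/c2.png

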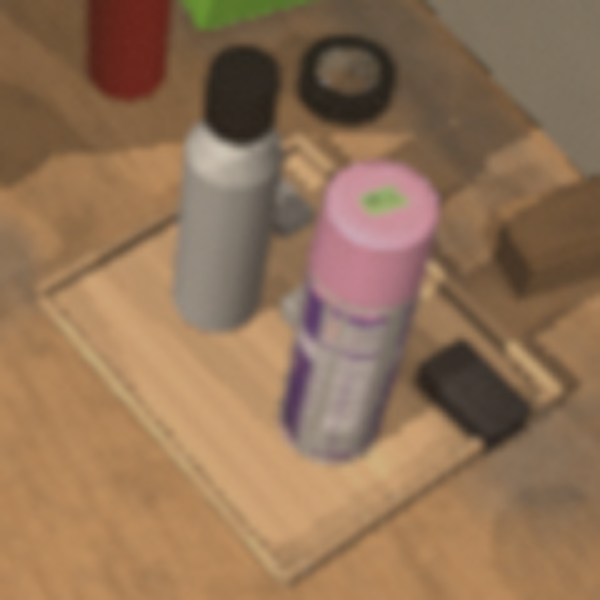

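```bash
cat >> h.py <<'E'
def comp(m,seed):
    n,l,st,_=cv2.connectedComponentsWithStats(m.astype(np.uint8)); 
    return l==l[seed[1],seed[0]]
def bearing(s,m,lo=1,hi=99):
    R=cv2.Rodrigues(s["rvec"])[0]; c=-R.T@s["tvec"]
    ct=max(cv2.findContours(m.astype(np.uint8),cv2.RETR_EXTERNAL,cv2.CHAIN_APPROX_NONE)[0],key=len).reshape(-1,2)
    g=ray(s,ct,0.)-c; a=np.arctan2(g[:,1],g[:,0]); a0,a1=a.min(),a.max()
    return c[:2],(a0+a1)/2,(a1-a0)/2
def axis(S,masks):
    A=[];b=[];o=[]
    for n in masks:
        c,a,h=bearing(S[n],masks[n]); k=np.array([-np.sin(a),np.cos(a)]); A.append(k);b.append(k@c);o.append((c,h))
    p=np.linalg.solve(A,b); print("xy",p,"radii mm",[round(1e3*np.hypot(*(p-c))*np.sin(h),1) for c,h in o]); return p
E
python3 - <<'E'
from h import *
import pickle
S=pickle.load(open("s0.pkl","rb"))
P={};F={}
for n,sp,sf in(("top",(306,130),(264,137)),("scene",(305,180),(279,140))):
    hsv=cv2.cvtColor(S[n]["image"],cv2.COLOR_RGB2HSV).astype(int); h,s_,v=hsv[...,0],hsv[...,1],hsv[...,2]
    P[n]=comp((h>155)&(s_>45)&(v>110),sp); F[n]=comp(v<75,sf)
    for m in(P[n],F[n]):
        yy,xx=np.nonzero(m); print(n,m.sum(),xx.min(),xx.max(),yy.min(),yy.max())
pc=axis(S,P); pf=axis(S,F)
def C(n,pts):
    o=np.array({"top":(225,110),"scene":(230,120)}[n]); f={"top":6,"scene":5}[n]
    return o+(np.array(pts)+.5)/f-.5
T,W=S["top"],S["scene"]
print("flask cap",ray(T,C("top",[[235,150]]),.201),ray(W,C("scene",[[245,72]]),.201))
print("can cap",ray(T,C("top",[[540,173]]),.203),ray(W,C("scene",[[383,205]]),.203))
# predicted base front points
print("corners",ray(T,C("top",[[105,42],[655,92]]),.018),ray(T,C("top",[[630,562],[50,515]]),.009))
print("gauge top corners",ray(T,C("top",[[310,215],[310,265],[430,217],[430,267]]),.024),"screw",ray(T,C("top",[[349,235]]),.034))
# base outline prediction in crop coordinates
for q,r in((pf,.026),(pc,.0295)):
    t=np.linspace(0,2*np.pi,60); c=proj(T,np.c_[q[0]+r*np.cos(t),q[1]+r*np.sin(t),t*0+.006]); c=(c-[225,110]+.5)*6; print("base top-crop",c.min(0),c.max(0))
# plate & tray: contours
h=cv2.cvtColor(T["image"],cv2.COLOR_RGB2HSV).astype(int)
m=comp((h[...,1]<50)&(h[...,2]>130),(118,175)); c=max(cv2.findContours(m.astype(np.uint8),0,1)[0],key=len)
r=cv2.minAreaRect(c); b=cv2.boxPoints(r); print("plate",m.sum(),r,ray(T,b,.008),ray(T,[r[0]],.008))
m=comp((h[...,2]<90),(395,225)); c=max(cv2.findContours(m.astype(np.uint8),0,1)[0],key=len)
print("tray",m.sum(),ray(T,cv2.approxPolyDP(c,6,True).reshape(-1,2),.01))
m=comp((h[...,2]<70),(133,188)); yy,xx=np.nonzero(m); print("inlay",m.sum(),ray(T,[[xx.mean(),yy.mean()]],.008),ray(T,cv2.boxPoints(cv2.minAreaRect(np.c_[xx,yy].astype(np.float32))),.008))
E
```

```text
top 643 299 327 127 161
top 313 255 272 127 147
scene 553 291 317 153 184
scene 238 271 285 129 147
xy [ 0.61175748 -0.08363406] radii mm [np.float64(26.9), np.float64(26.6)]
xy [0.60097125 0.01776632] radii mm [np.float64(18.0), np.float64(17.5)]
flask cap [[0.59830586 0.01762707 0.201     ]] [[0.59979111 0.01533458 0.201     ]]
can cap [[ 0.61113082 -0.0837318   0.203     ]] [[ 0.6109573  -0.08617244  0.203     ]]
corners [[ 0.70485174  0.08930403  0.018     ]
 [ 0.73109546 -0.13406102  0.018     ]] [[ 0.53730566 -0.15749324  0.009     ]
 [ 0.50861777  0.06849301  0.009     ]]
gauge top corners [[ 0.64647732 -0.00699326  0.024     ]
 [ 0.62585704 -0.01108349  0.024     ]
 [ 0.65575685 -0.05386225  0.024     ]
 [ 0.63506523 -0.05771352  0.024     ]] screw [[ 0.63780488 -0.02386135  0.034     ]]
base top-crop [160.2452643 262.0849155] [290.45758472 385.91958489]
base top-crop [405.88903661 279.31134711] [552.92181846 420.1917803 ]
plate 975 ((132.340576171875, 188.15293884277344), (44.15277099609375, 33.207725524902344), 27.758541107177734) [[0.45173893 0.37066789 0.008     ]
 [0.53067031 0.35375374 0.008     ]
 [0.50043016 0.24577844 0.008     ]
 [0.42342504 0.2636913  0.008     ]] [[0.47620475 0.30777739 0.008     ]]
tray 4107 [[ 0.61633944 -0.25571877  0.01      ]
 [ 0.41908707 -0.24769431  0.01      ]
 [ 0.41619684 -0.36625444  0.01      ]
 [ 0.61083475 -0.37221734  0.01      ]]
inlay 298 [[0.47717494 0.30766187 0.008     ]] [[0.47076254 0.3400154  0.008     ]
 [0.50108567 0.33263029 0.008     ]
 [0.484189   0.27610864 0.008     ]
 [0.45426933 0.28368163 0.008     ]]
```

Call:
{"fn": "step_arm", "kwargs": {"commands": [[0.7,0,0,-1,0,0,-0.904],[0.7,0,0,-1,0,0,-0.904],[0.7,0,0,-1,0,0,-0.904],[0.7,0,0,-1,0,0,-0.904],[0.7,0,0,-1,0,0,-0.904],[0.7,0,0,0,0,0,0],[0.7,-0.48,-0.97,0,0,0,0],[0.7,-0.48,-0.97,0,0,0,0],[0.7,-0.48,-0.97,0,0,0,0],[0.7,-0.48,-0.97,0,0,0,0],[0.7,-0.48,-0.97,0,0,0,0],[0.7,-0.48,-0.97,0,0,0,0],[0.7,-0.48,-0.97,0,0,0,0],[0.7,-0.48,-0.97,0,0,0,0],[0.7,-0.48,-0.97,0,0,0,0],[0.7,-0.48,-0.97,0,0,0,0],[0.7,-0.48,-0.97,0,0,0,0],[0.7,-0.48,-0.97,0,0,0,0],[0.7,-0.48,-0.97,0,0,0,0],[0.7,-0.48,-0.97,0,0,0,0]], "squeeze": 25}}

```text
clock: 2.2
position: [0.4277, 0.2824, 0.3135]
tcp_rot: [-0.0, 0.001, 1.0, -0.0]
force: [0.4, 0.7, 0.6]
grip_width: 0.848
grasp_force: 0.0
```

Call:
{"fn": "step_arm", "kwargs": {"commands": [[0.7,-0.49,-0.979,0,0,0,0],[0.7,-0.49,-0.979,0,0,0,0],[0.7,-0.49,-0.979,0,0,0,0],[0.7,-0.49,-0.979,0,0,0,0],[0.7,-0.49,-0.979,0,0,0,0],[0.7,-0.49,-0.979,0,0,0,0],[0.7,-0.49,-0.979,0,0,0,0],[0.7,-0.49,-0.979,0,0,0,0],[0.7,-0.49,-0.979,0,0,0,0],[0.7,-0.49,-0.979,0,0,0,0],[0.7,-0.49,-0.979,0,0,0,0],[0.7,-0.49,-0.979,0,0,0,0],[0.7,-0.49,-0.979,0,0,0,0],[0.7,-0.49,-0.979,0,0,0,0],[0.7,-0.49,-0.979,0,0,0,0],[0.7,0,0,0,0,0,0],[0.7,0,0,0,0,0,0]]}}

```text
clock: 3.9
position: [0.611, -0.0839, 0.3134]
tcp_rot: [-0.001, 0.001, 1.0, 0.0]
force: [0.4, -0.3, 0.4]
grip_width: 0.851
grasp_force: 0.0
```

```bash
python3 - <<'E'
from h import *
s=env.snapshot("top"); t=s["image"][:,:,::-1]
cv2.imwrite("pics/d1.png",cv2.resize(t[60:240,200:440],None,fx=3,fy=3,interpolation=cv2.INTER_CUBIC))
st=env.state(); print(st["position"],st["joint_positions"])
E
```

```text
[ 0.6108904  -0.08336673  0.31378876] [-1.77092739e-01 -1.61946188e-02  1.37954032e+00  1.75051866e-04
  1.77914833e+00 -1.74674792e+00]
```

View pics/d1.png

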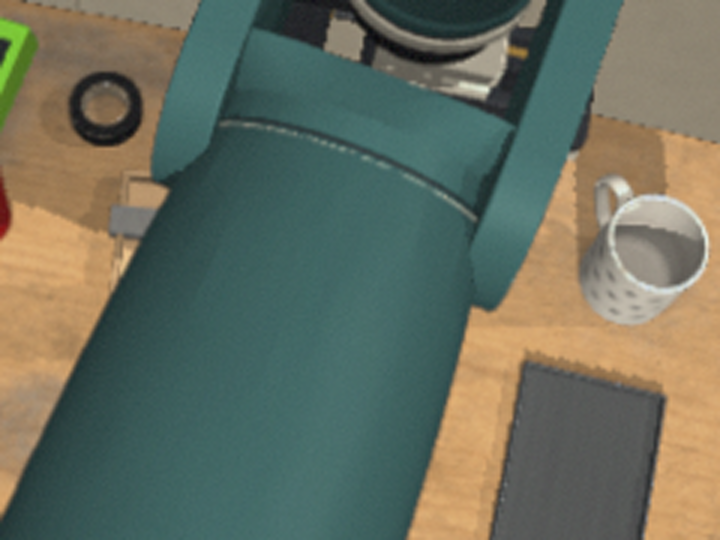

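The arm hides the can from above, but the tool is on the measured axis; descending.

Call:
{"fn": "step_arm", "kwargs": {"commands": [[0.7,0,0,0.92,0,0,0],[0.7,0,0,0.92,0,0,0],[0.7,0,0,0.92,0,0,0],[0.7,0,0,0.92,0,0,0],[0.7,0,0,0.92,0,0,0],[0.7,0,0,0.92,0,0,0],[0.7,0,0,0,0,0,0],[0.7,0,0,0,0,0,0]]}}

```text
clock: 4.75
position: [0.611, -0.083, 0.1772]
tcp_rot: [0.0, -0.0, 1.0, 0.0]
force: [-0.5, -0.5, 0.5]
grip_width: 0.848
grasp_force: 0.0
```

```bash
python3 - <<'E'
from h import *
s=env.snapshot("scene"); t=s["image"][:,:,::-1]
cv2.imwrite("pics/d2.png",cv2.resize(t[80:260,200:440],None,fx=3,fy=3,interpolation=cv2.INTER_CUBIC))
E
```

```text
(no output)
```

View pics/d2.png

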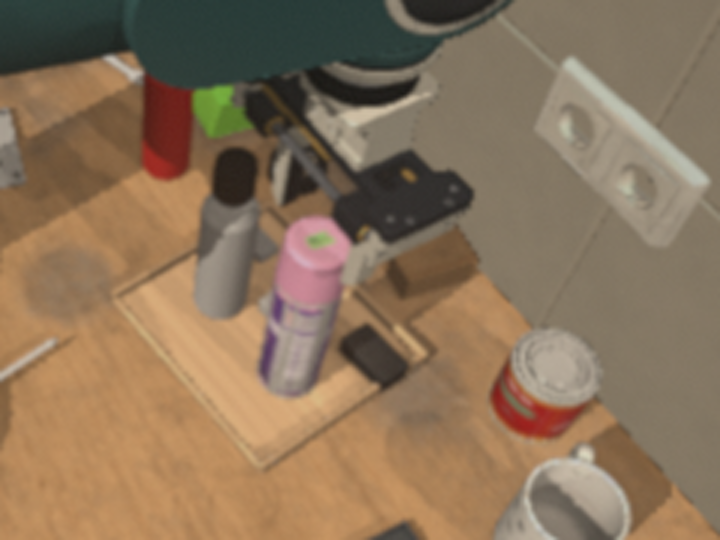

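```bash
python3 - <<'E'
from h import *
import pickle
S=pickle.load(open("s0.pkl","rb"));s=S["scene"]
f=lambda P:print(((proj(s,P)-[200,80]+.5)*3-.5).round())
f([[.611,-.043,.169],[.611,-.123,.169],[.611,-.083,.169],[.611,-.084,.203],[.611,-.084,.006]])
print(env.state()["position"])
E
```

```text
[[283. 232.]
 [340. 303.]
 [311. 266.]
 [318. 241.]
 [286. 372.]]
[ 0.61136418 -0.08320244  0.17797598]
```

```bash
python3 - <<'E'
from h import *
s=env.snapshot("scene"); t=s["image"][:,:,::-1]
cv2.imwrite("pics/d3.png",cv2.resize(t[95:195,265:365],None,fx=6,fy=6,interpolation=cv2.INTER_CUBIC))
f=lambda P:print(((proj(s,P)-[265,95]+.5)*6-.5).round())
for y in(-.043,-.019,-.123,-.147): f([[x,y,z] for z in(.169,.19,.23) for x in(.6035,.6185)])
E
```

```text
[[161. 381.]
 [192. 367.]
 [168. 348.]
 [199. 334.]
 [180. 282.]
 [213. 267.]]
[[129. 341.]
 [160. 327.]
 [135. 308.]
 [166. 294.]
 [146. 240.]
 [178. 227.]]
[[274. 523.]
 [306. 508.]
 [283. 492.]
 [316. 476.]
 [302. 428.]
 [335. 413.]]
[[310. 569.]
 [342. 553.]
 [320. 538.]
 [353. 522.]
 [341. 475.]
 [374. 459.]]
```

View pics/d3.png

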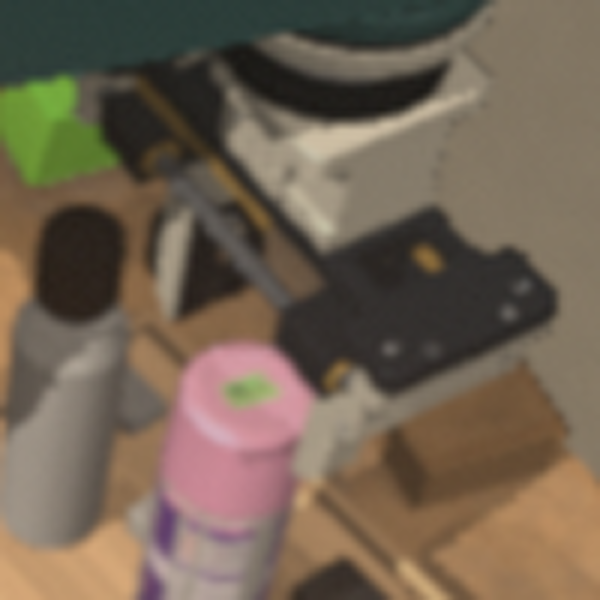

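The pads show higher than projected by some tens of mm; I lower 10 mm (safe in either case) and look again.

Call:
{"fn": "step_arm", "kwargs": {"commands": [[0.7,0,0,0.4,0,0,0],[0.7,0,0,0,0,0,0],[0.7,0,0,0,0,0,0],[0.7,0,0,0,0,0,0]]}}

```text
clock: 5.25
position: [0.6112, -0.0837, 0.1666]
tcp_rot: [0.0, 0.0, 1.0, -0.0]
force: [0.3, 0.9, -0.3]
grip_width: 0.85
grasp_force: 0.0
```

```bash
python3 - <<'E'
from h import *
s=env.snapshot("scene"); t=s["image"][:,:,::-1]
st=env.state(); print(st["position"],st["joint_positions"],st["qvel"])
cv2.imwrite("pics/d4.png",cv2.resize(t[110:190,265:365],None,fx=8,fy=7.5,interpolation=cv2.INTER_CUBIC))
E
```

```text
[ 0.61120083 -0.08369954  0.16666039] [-1.77455040e-01 -3.06570204e-03  1.60242250e+00  2.16825609e-05
  1.54204142e+00 -1.74786462e+00] [-0.0001236  -0.00188754  0.00097342 -0.00022114 -0.00052783 -0.00062945]
```

View pics/d4.png

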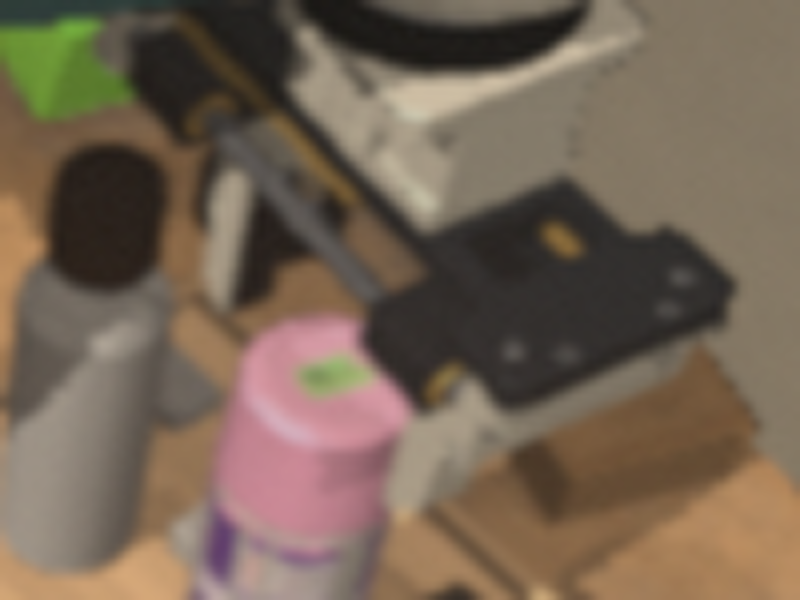

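```bash
python3 - <<'E'
from h import *
s=env.snapshot("scene")
for z in(.158,.175,.19,.2):
    print(z,ray(s,[[292.5,150.7],[316,178.7]],z)[:,:2].round(4).tolist())
for y in (-.0437,-.1237):print(proj(s,[[.611,y,.1587],[.611,y,.178],[.611,y,.21]]).round(1).tolist())
E
```

```text
0.158 [[0.6248, -0.0177], [0.6265, -0.1168]]
0.175 [[0.6152, -0.0285], [0.6169, -0.1251]]
0.19 [[0.6067, -0.0381], [0.6084, -0.1325]]
0.2 [[0.6011, -0.0444], [0.6027, -0.1374]]
[[293.7, 159.7], [294.7, 154.8], [296.4, 146.2]]
[[312.4, 183.2], [313.8, 178.5], [316.2, 170.3]]
```

Call:
{"fn": "step_arm", "kwargs": {"commands": [[-1,0,0,0,0,0,0],[-1,0,0,0,0,0,0],[-1,0,0,0,0,0,0],[-1,0,0,0,0,0,0],[-1,0,0,0,0,0,0],[-1,0,0,0,0,0,0],[-1,0,0,0,0,0,0],[-1,0,0,0,0,0,0]], "squeeze": 25}}

```text
clock: 6.15
position: [0.6111, -0.0837, 0.1665]
tcp_rot: [0.0, 0.0, 1.0, 0.0]
force: [-0.4, 0.5, 0.2]
grip_width: 0.6
grasp_force: 25.0
```

```bash
python3 - <<'E'
from h import *
s=env.snapshot("scene"); t=s["image"][:,:,::-1]
st=env.state(); print(st["position"],st["grip_width"]*93,st["grasp_force"],st["force"])
cv2.imwrite("pics/d5.png",cv2.resize(t[110:220,265:365],None,fx=6,fy=5.4,interpolation=cv2.INTER_CUBIC))
E
```

```text
[ 0.61113197 -0.08367474  0.16649877] 56.04776733719263 25.00010848045349 [-0.02673037  0.4592306   0.80503326]
```

View pics/d5.png

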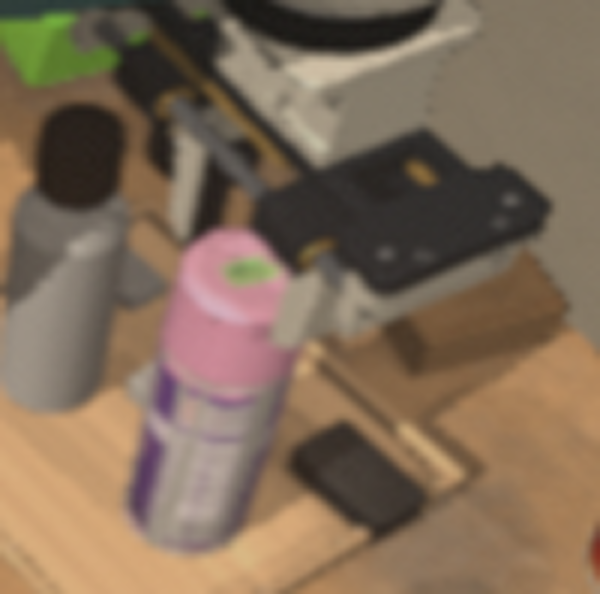

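Call:
{"fn": "step_arm", "kwargs": {"commands": [[-1,0,0,-0.3,0,0,0],[-1,0,0,-0.7,0,0,0],[-1,0,0,-1,0,0,0],[-1,0,0,-1,0,0,0],[-1,0.1,-0.45,0,0,0,0],[-1,0.2,-0.85,0,0,0,0],[-1,0.2,-0.85,0,0,0,0],[-1,0.2,-0.85,0,0,0,0],[-1,0.2,-0.85,0,0,0,0],[-1,0.2,-0.85,0,0,0,0],[-1,0.2,-0.85,0,0,0,0],[-1,0.2,-0.85,0,0,0,0],[-1,0.2,-0.85,0,0,0,0],[-1,0.2,-0.85,0,0,0,0],[-1,0.2,-0.85,0,0,0,0],[-1,0,-0.18,0,0,0,0],[-1,0,0,0,0,0,0],[-1,0,0,0,0,0,0]]}}

```text
clock: 8.0
position: [0.5586, -0.3115, 0.2413]
tcp_rot: [-0.0, 0.0, 1.0, 0.0]
force: [-1.1, -0.0, -2.2]
grip_width: 0.601
grasp_force: 25.0
```

```bash
python3 - <<'E'
from h import *
s=env.snapshot("scene"); t=s["image"][:,:,::-1]
st=env.state(); print(st["position"],st["grip_width"]*93,st["grasp_force"],st["force"])
cv2.imwrite("pics/d6.png",cv2.resize(t[100:350,200:430],None,fx=2.4,fy=2.4,interpolation=cv2.INTER_CUBIC))
E
```

```text
[ 0.55864864 -0.31128372  0.24137144] 55.55988070299884 24.99842941761017 [-0.5938422   0.51015434 -1.83754016]
```

View pics/d6.png

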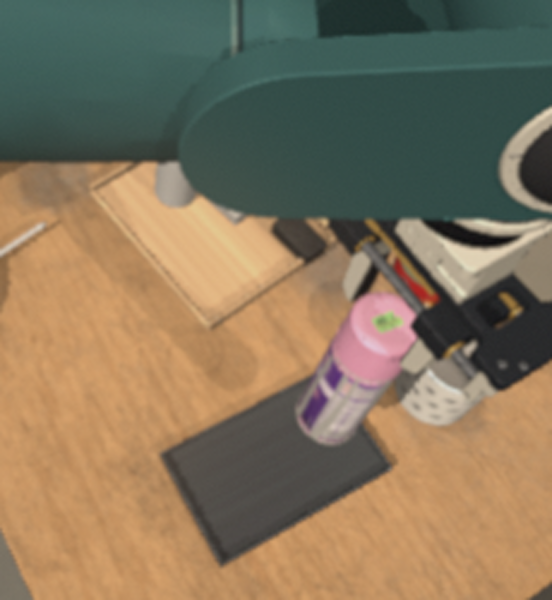

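The can hangs upright over the far half of the tray; lowering.

Call:
{"fn": "step_arm", "kwargs": {"commands": [[-1,0,0,0.8,0,0,0],[-1,0,0,0.9,0,0,0],[-1,0,0,0.7,0,0,0],[-1,0,0,0.3,0,0,0],[-1,0,0,0.2,0,0,0],[-1,0,0,0.15,0,0,0],[-1,0,0,0,0,0,0],[-1,0,0,0,0,0,0]]}}

```text
clock: 8.85
position: [0.5588, -0.312, 0.1659]
tcp_rot: [0.0, 0.0, 1.0, -0.0]
force: [0.8, -1.0, -2.7]
grip_width: 0.599
grasp_force: 25.0
```

Call:
{"fn": "step_arm", "kwargs": {"commands": [[-1,0,0,0.06,0,0,0],[-1,0,0,0.04,0,0,0],[-1,0,0,0,0,0,0],[-1,0,0,0,0,0,0]]}}

```text
clock: 9.25
position: [0.5588, -0.312, 0.1634]
tcp_rot: [0.0, 0.0, 1.0, -0.0]
force: [-1.2, -0.1, 5.2]
grip_width: 0.602
grasp_force: 25.0
```

Call:
{"fn": "step_arm", "kwargs": {"commands": [[0.7,0,0,0,0,0,0],[0.7,0,0,0,0,0,0],[0.7,0,0,0,0,0,0],[0.7,0,0,0,0,0,0],[0.7,0,0,-0.6,0,0,0],[0.7,0,0,-1,0,0,0],[0.7,0,0,-1,0,0,0],[0.7,0,0,-1,0,0,0],[0.7,0,0,-1,0,0,0],[0.7,0,0,-1,0,0,0],[0.7,-0.12,0.94,0,0,0,0],[0.7,-0.12,0.94,0,0,0,0],[0.7,-0.12,0.94,0,0,0,0],[0.7,-0.12,0.94,0,0,0,0],[0.7,-0.12,0.94,0,0,0,0],[0.7,-0.12,0.94,0,0,0,0],[0.7,-0.12,0.94,0,0,0,0],[0.7,0,0,0,0,0,0]]}}

```text
clock: 11.05
position: [0.5798, -0.1453, 0.3042]
tcp_rot: [0.001, -0.001, 1.0, 0.0]
force: [0.6, -1.0, -0.1]
grip_width: 0.851
grasp_force: 0.0
```

```bash
python3 - <<'E'
from h import *
S={n:env.snapshot(n) for n in("top","scene")}
P={}
for n in S:
    hsv=cv2.cvtColor(S[n]["image"],cv2.COLOR_RGB2HSV).astype(int); m=((hsv[...,0]>155)&(hsv[...,1]>45)&(hsv[...,2]>110)).astype(np.uint8)
    k,l,st,c=cv2.connectedComponentsWithStats(m); i=1+st[1:,4].argmax(); P[n]=l==i; print(n,st[i],c[i])
axis(S,P); print(env.state()["position"])
E
```

```text
top [401 174  32  33 482] [416.84439834 190.79460581]
scene [327 241  36  35 767] [345.4654498  258.38461538]
xy [ 0.55776013 -0.31288565] radii mm [np.float64(25.1), np.float64(27.4)]
[ 0.57963234 -0.14733215  0.30370475]
```

Call:
{"fn": "step_arm", "kwargs": {"commands": [[0.4,-0.116,0.943,0,0,0,0],[0.4,-0.116,0.943,0,0,0,0],[0.4,-0.116,0.943,0,0,0,0],[0.4,-0.116,0.943,0,0,0,0],[0.4,-0.116,0.943,0,0,0,0],[0.4,-0.116,0.943,0,0,0,0],[0.4,-0.116,0.943,0,0,0,0],[0.4,0,0,0,0,0,0],[0.4,0,0,0.9,0,0,0],[0.4,0,0,0.9,0,0,0],[0.4,0,0,0.9,0,0,0],[0.4,0,0,0.8,0,0,0],[0.4,0,0,0,0,0,0],[0.4,0,0,0,0,0,0]]}}

```text
clock: 12.55
position: [0.6001, 0.0166, 0.216]
tcp_rot: [0.0, 0.001, 1.0, -0.0]
force: [0.1, -0.5, 0.5]
grip_width: 0.701
grasp_force: 0.0
```

Call:
{"fn": "step_arm", "kwargs": {"commands": [[0.4,0,0.03,0.7,0,0,0],[0.4,0,0,0.7,0,0,0],[0.4,0,0,0.36,0,0,0],[0.4,0,0,0,0,0,0],[-1,0,0,0,0,0,0],[-1,0,0,0,0,0,0],[-1,0,0,0,0,0,0],[-1,0,0,0,0,0,0],[-1,0,0,0,0,0,0],[-1,0,0,0,0,0,0],[-1,0,0,0,0,0,0],[-1,0,0,0,0,0,0]]}}

```text
clock: 13.75
position: [0.6008, 0.018, 0.1733]
tcp_rot: [0.002, 0.0, 1.0, -0.0]
force: [0.6, -2.5, 15.0]
grip_width: 0.064
grasp_force: 7.5
```

```bash
python3 - <<'E'
from h import *
s=env.snapshot("scene"); t=s["image"][:,:,::-1]
st=env.state(); print(st["position"],st["grip_width"]*93,st["grasp_force"],st["force"],st["joint_positions"])
cv2.imwrite("pics/d7.png",cv2.resize(t[80:200,220:340],None,fx=5,fy=5,interpolation=cv2.INTER_CUBIC))
print(((proj(s,[[.6,.0175,.203],[.6,.0175,.173],[.6,.0175,.006]])-[220,80]+.5)*5).round())
E
```

```text
[0.60088867 0.0180422  0.17347649] 2.396692090683875 7.359768832488669 [-0.68167831 -2.7103096  15.21947705] [-1.20886405e-02 -4.22559661e-02  1.62993205e+00 -5.89374243e-04
  1.55027235e+00 -1.58233303e+00]
[[294. 267.]
 [289. 307.]
 [265. 498.]]
```

View pics/d7.png

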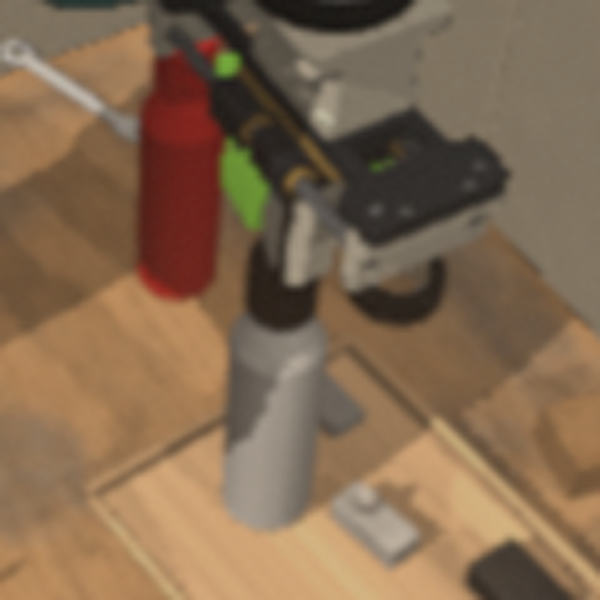

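The fingers closed on top of the flask's cap: the true tips are ~35 mm higher than nominal. The flask still stands in place (base at ~(265,500) as predicted). Raise, open, go lower.

Call:
{"fn": "step_arm", "kwargs": {"commands": [[-1,0,0,-0.2,0,0,0],[-1,0,0,-0.4,0,0,0],[-1,0,0,-0.4,0,0,0],[0.5,0,0,0,0,0,0],[0.5,0,0,0,0,0,0],[0.5,0,0,0,0,0,0],[0.5,0,0,0,0,0,0],[0.5,0,0,0,0,0,0],[0.5,0,0,0,0,0,0]]}}

```text
clock: 14.7
position: [0.5999, 0.0184, 0.196]
tcp_rot: [-0.0, 0.0, 1.0, -0.0]
force: [0.6, 0.3, -0.4]
grip_width: 0.469
grasp_force: 0.0
```

```bash
python3 - <<'E'
from h import *
s=env.snapshot("scene"); t=s["image"]
st=env.state(); print(st["position"],st["grip_width"]*93,st["force"])
cv2.imwrite("pics/d8.png",cv2.resize(t[80:200,220:340,::-1],None,fx=5,fy=5,interpolation=cv2.INTER_CUBIC))
E
```

```text
[0.59993548 0.01834665 0.1960586 ] 48.01847763710119 [ 0.01827779 -0.07417013  0.03281958]
```

View pics/d8.png

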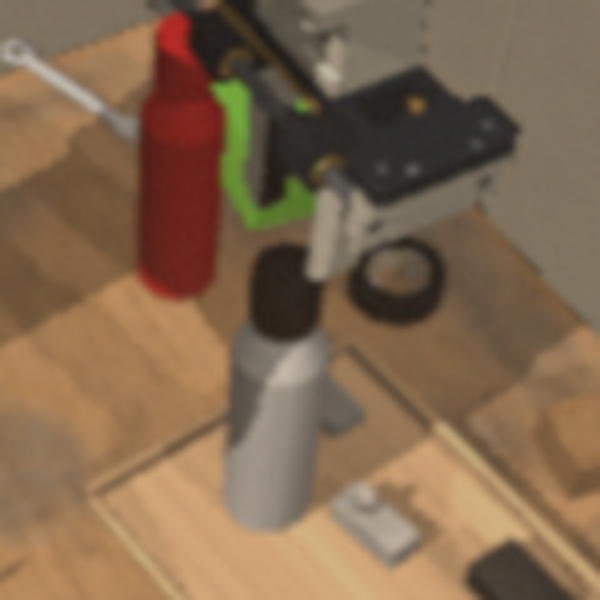

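Call:
{"fn": "step_arm", "kwargs": {"commands": [[0.5,0,0,0,0,0,0],[0.5,0,0,0.6,0,0,0],[0.5,0,0,0.6,0,0,0],[0.5,0,0,0.6,0,0,0],[0.5,0,0,0.38,0,0,0],[0.5,0,0,0,0,0,0],[0.5,0,0,0,0,0,0],[-1,0,0,0,0,0,0],[-1,0,0,0,0,0,0],[-1,0,0,0,0,0,0],[-1,0,0,0,0,0,0],[-1,0,0,0,0,0,0],[-1,0,0,0,0,0,0],[-1,0,0,0,0,0,0],[-1,0,0,0,0,0,0]]}}

```text
clock: 16.25
position: [0.6, 0.0183, 0.1418]
tcp_rot: [0.0, 0.0, 1.0, -0.0]
force: [0.6, 0.2, 1.4]
grip_width: 0.378
grasp_force: 25.0
```

Call:
{"fn": "step_arm", "kwargs": {"commands": [[-1,0,0,-0.3,0,0,0],[-1,0,0,-0.7,0,0,0],[-1,0,0,-1,0,0,0],[-1,0,0,-1,0,0,0],[-1,0.18,-0.465,0,0,0,0],[-1,0.37,-0.935,0,0,0,0],[-1,0.37,-0.935,0,0,0,0],[-1,0.37,-0.935,0,0,0,0],[-1,0.37,-0.935,0,0,0,0],[-1,0.37,-0.935,0,0,0,0],[-1,0.37,-0.935,0,0,0,0],[-1,0.37,-0.935,0,0,0,0],[-1,0.37,-0.935,0,0,0,0],[-1,0.37,-0.935,0,0,0,0],[-1,0.37,-0.935,0,0,0,0],[-1,0.37,-0.935,0,0,0,0],[-1,0.37,-0.935,0,0,0,0],[-1,0.37,-0.935,0,0,0,0],[-1,0.19,-0.47,0,0,0,0],[-1,0,0,0,0,0,0]]}}

```text
clock: 18.25
position: [0.4694, -0.31, 0.2163]
tcp_rot: [-0.0, 0.001, 1.0, 0.0]
force: [0.3, -0.0, -2.8]
grip_width: 0.384
grasp_force: 25.0
```

Call:
{"fn": "step_arm", "kwargs": {"commands": [[-1,0,0,0,0,0,0],[-1,0,0,0.8,0,0,0],[-1,0,0,0.9,0,0,0],[-1,0,0,0.7,0,0,0],[-1,0,0,0.3,0,0,0],[-1,0,0,0.2,0,0,0],[-1,0,0,0.15,0,0,0],[-1,0,0,0,0,0,0],[-1,0,0,0,0,0,0]]}}

```text
clock: 19.15
position: [0.4706, -0.309, 0.1411]
tcp_rot: [0.0, 0.0, 1.0, -0.0]
force: [0.3, 0.6, -2.2]
grip_width: 0.376
grasp_force: 25.0
```

Touch down (needs ~2.3 mm), release and rise, then head for the caddy while turning.

Call:
{"fn": "step_arm", "kwargs": {"commands": [[-1,0,0,0.06,0,0,0],[-1,0,0,0.04,0,0,0],[-1,0,0,0,0,0,0],[-1,0,0,0,0,0,0]]}}

```text
clock: 19.55
position: [0.4707, -0.3091, 0.1388]
tcp_rot: [0.001, 0.0, 1.0, -0.0]
force: [0.8, 0.0, 5.4]
grip_width: 0.38
grasp_force: 25.0
```

Call:
{"fn": "step_arm", "kwargs": {"commands": [[0.4,0,0,0,0,0,0],[0.4,0,0,0,0,0,0],[0.4,0,0,0,0,0,0],[0.4,0,0,0,0,0,0],[0.4,0,0,0,0,0,0],[0.4,0,0,-0.6,0,0,0],[0.4,0,0,-1,0,0,0],[0.4,0,0,-1,0,0,0],[0.4,0,0,-1,0,0,0],[0.4,0,0,-1,0,0,0],[0.4,0,0,0,0,0,0]]}}

```text
clock: 20.65
position: [0.4711, -0.3094, 0.2579]
tcp_rot: [0.002, 0.0, 1.0, -0.002]
force: [-0.7, 0.2, -0.1]
grip_width: 0.701
grasp_force: 0.0
```

```bash
python3 - <<'E'
from h import *
s=env.snapshot("top"); t=s["image"]
h=cv2.cvtColor(t,cv2.COLOR_RGB2HSV).astype(int)
m=((h[...,1]<60)&(h[...,2]>95)).astype(np.uint8); 
r=np.zeros_like(m); r[135:175,268:312]=1; m*=r
k,l,st,c=cv2.connectedComponentsWithStats(m); i=1+st[1:,4].argmax(); print(st[i],c[i])
ct=max(cv2.findContours((l==i).astype(np.uint8),0,1)[0],key=len); b=cv2.boxPoints(cv2.minAreaRect(ct)); print(b, ray(s,b,.024)[:,:2],ray(s,[c[i]],.018))
for p in [[.561,-.312,0]]: pass
cv2.imwrite("pics/e1.png",np.vstack([cv2.resize(t[130:180,260:320,::-1],None,fx=12,fy=9,interpolation=cv2.INTER_CUBIC)]))
E
```

```text
[276 146  21  11 207] [286.50241546 150.5942029 ]
[[276. 146.]
 [296. 146.]
 [296. 156.]
 [276. 156.]] [[ 0.6449008  -0.00669805]
 [ 0.65500558 -0.05339343]
 [ 0.63021279 -0.05801375]
 [ 0.62020399 -0.01160198]] [[ 0.64096317 -0.03338677  0.018     ]]
```

View pics/e1.png

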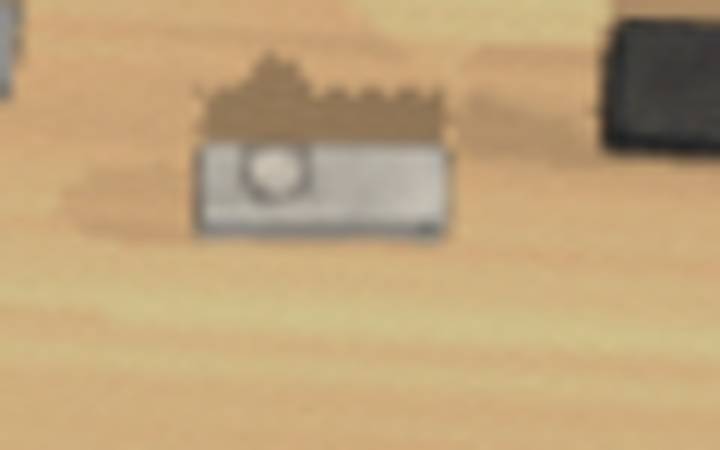

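The gauge shows at (276–297, 146–156) px, screw at its left end, centre ≈ (0.6405, −0.033), length ≈ 12° off world y. Turning the tool.

Call:
{"fn": "step_arm", "kwargs": {"commands": [[0,0,0,0,0,0,0.9725],[0,0,0,0,0,0,0.9725],[0,0,0,0,0,0,0.9725],[0,0,0,0,0,0,0.9725],[0,0,0,0,0,0,0.9725],[0,0,0,0,0,0,0.9725],[0,0,0,0,0,0,0.9725],[0,0,0,0,0,0,0.9725],[0,0,0,0,0,0,0.9725],[0,0,0,0,0,0,0.9725],[0,0,0,0,0,0,0.9725],[0,0,0,0,0,0,0.9725],[0,0,0,0,0,0,0.9725],[0,0,0,0,0,0,0.9725],[0,0,0,0,0,0,0.9725],[0,0,0,0,0,0,0.9725],[0,0,0,0,0,0,0]]}}

```text
clock: 22.4
position: [0.4702, -0.3087, 0.2525]
tcp_rot: [-0.0, 0.629, 0.778, -0.0]
force: [0.2, 0.5, 0.3]
grip_width: 0.501
grasp_force: 0.0
```

Call:
{"fn": "step_arm", "kwargs": {"commands": [[0,0.935,0.896,0,0,0,0],[0,0.935,0.896,0,0,0,0],[0,0.935,0.896,0,0,0,0],[0,0.935,0.896,0,0,0,0],[0,0.935,0.896,0,0,0,0],[0,0.935,0.896,0,0,0,0],[0,0.935,0.896,0,0,0,0],[0,0.935,0.896,0,0,0,0],[0,0.935,0.896,0,0,0,0],[0,0.935,0.896,0,0,0,0],[0,0,0,0,0,0,0],[0,0,0,0,0,0,0]]}}

```text
clock: 23.6
position: [0.6399, -0.0327, 0.2523]
tcp_rot: [-0.0, 0.627, 0.779, -0.0]
force: [-0.4, -0.4, -0.7]
grip_width: 0.498
grasp_force: 0.0
```

```bash
python3 - <<'E'
from h import *
from scipy.spatial.transform import Rotation as R
st=env.state();q=st["tcp_rot"];M=R.from_quat(q,scalar_first=True).as_matrix();p=st["position"]
print(p,st["grip_width"]*93,"y",M[:,1],"yaw",np.degrees(np.arctan2(M[1,1],M[0,1])))
print("tool shift units",M[:2,:2].T@(np.array([.6405,-.0332])-p[:2])/.025)
# are containers standing? axis from both views
S={n:env.snapshot(n) for n in("top","scene")};P={}
for n in S:
    hsv=cv2.cvtColor(S[n]["image"],cv2.COLOR_RGB2HSV).astype(int); m=((hsv[...,0]>155)&(hsv[...,1]>45)&(hsv[...,2]>110)).astype(np.uint8)
    k,l,s_,c=cv2.connectedComponentsWithStats(m); P[n]=l==1+s_[1:,4].argmax()
axis(S,P)
F={}
for n in S:
    u=proj(S[n],[[.4707,-.309,.185]])[0].round().astype(int); v=S[n]["image"].max(2).astype(int)
    w=np.zeros(v.shape,bool); w[u[1]-16:u[1]+17,u[0]-14:u[0]+15]=1; print(n,u,v[u[1],u[0]])
    F[n]=comp((v<45)&w,u); print(F[n].sum())
axis(S,F)
E
```

```text
[ 0.63994356 -0.03268812  0.25234944] 46.28948527416082 y [ 0.97682644  0.21403023 -0.00108402] yaw 12.35864641852543
tool shift units [-0.02476436  0.01735934]
xy [ 0.55984039 -0.31243857] radii mm [np.float64(26.9), np.float64(27.2)]
top [412 230] 46
196319
scene [311 274] 37
310
xy [ 0.93775818 -0.02968607] radii mm [np.float64(4.9), np.float64(51.2)]
```

Call:
{"fn": "step_arm", "kwargs": {"commands": [[0,0,0,0.6,0,0,0],[0,0,0,1,0,0,0],[0,0,0,1,0,0,0],[0,0,0,1,0,0,0],[0,0,0,1,0,0,0],[0,0,0,1,0,0,0],[0,0,0,1,0,0,0],[0,0,0,1,0,0,0],[0,0,0,1,0,0,0],[0,0,0,0.6,0,0,0],[0,0,0,0.4,0,0,0],[0,0,0,0.4,0,0,0],[0,0,0,0,0,0,0],[0,0,0,0,0,0,0]]}}

```text
clock: 25.1
position: [0.6403, -0.0332, 0.0036]
tcp_rot: [0.0, 0.628, 0.778, 0.0]
force: [0.6, -0.5, 0.6]
grip_width: 0.503
grasp_force: 0.0
```

Call:
{"fn": "step_arm", "kwargs": {"commands": [[0,0,0,0.2,0,0,0],[0,0,0,0.2,0,0,0],[0,0,0,0.2,0,0,0],[0,0,0,0,0,0,0],[0,0,0,0,0,0,0]]}}

```text
clock: 25.6
position: [0.6399, -0.0331, -0.0122]
tcp_rot: [-0.0, 0.628, 0.778, -0.0]
force: [-1.1, -0.0, 0.6]
grip_width: 0.501
grasp_force: 0.0
```

Call:
{"fn": "step_arm", "kwargs": {"commands": [[0,0,0,0.08,0,0,0],[0,0,0,0.08,0,0,0],[0,0,0,0,0,0,0],[0,0,0,0,0,0,0]]}}

```text
clock: 26.0
position: [0.64, -0.0331, -0.0161]
tcp_rot: [-0.0, 0.628, 0.778, -0.0]
force: [0.4, 0.1, -0.8]
grip_width: 0.497
grasp_force: 0.0
```

Call:
{"fn": "step_arm", "kwargs": {"commands": [[-1,0,0,0,0,0,0],[-1,0,0,0,0,0,0],[-1,0,0,0,0,0,0],[-1,0,0,0,0,0,0],[-1,0,0,0,0,0,0],[-1,0,0,0,0,0,0],[-1,0,0,0,0,0,0]]}}

```text
clock: 26.7
position: [0.64, -0.0331, -0.016]
tcp_rot: [0.0, 0.628, 0.778, 0.0]
force: [-0.6, -0.2, 0.6]
grip_width: 0.237
grasp_force: 25.0
```

Call:
{"fn": "step_arm", "kwargs": {"commands": [[-1,0,0,-0.3,0,0,0],[-1,0,0,-0.7,0,0,0],[-1,0,0,-1,0,0,0],[-1,0,0,-1,0,0,0],[-1,0,0,-1,0,0,0],[-1,0,0,-1,0,0,0],[-1,0,0,-1,0,0,0],[-1,0,0,-1,0,0,0],[-1,0,0,-1,0,0,0],[-1,0,0,-1,0,0,0],[-1,0,0,-1,0,0,0],[-1,0,0,-0.7,0,0,0],[-1,0,0,0,0,0,0.912],[-1,0,0,0,0,0,0.912],[-1,0,0,0,0,0,0.912],[-1,0,0,0,0,0,0.912],[-1,0,0,0,0,0,0.912],[-1,0,0,0,0,0,0.912],[-1,0,0,0,0,0,0]]}}

```text
clock: 28.6
position: [0.6398, -0.0331, 0.2521]
tcp_rot: [0.0, 0.795, 0.607, 0.0]
force: [-0.0, 0.1, -0.3]
grip_width: 0.236
grasp_force: 25.0
```

Call:
{"fn": "step_arm", "kwargs": {"commands": [[-1,0.957,-0.819,0,0,0,0],[-1,0.957,-0.819,0,0,0,0],[-1,0.957,-0.819,0,0,0,0],[-1,0.957,-0.819,0,0,0,0],[-1,0.957,-0.819,0,0,0,0],[-1,0.957,-0.819,0,0,0,0],[-1,0.957,-0.819,0,0,0,0],[-1,0.957,-0.819,0,0,0,0],[-1,0.957,-0.819,0,0,0,0],[-1,0.957,-0.819,0,0,0,0],[-1,0.957,-0.819,0,0,0,0],[-1,0.957,-0.819,0,0,0,0],[-1,0,0,0,0,0,0],[-1,0,0,0,0,0,0]]}}

```text
clock: 30.0
position: [0.4777, 0.3086, 0.2518]
tcp_rot: [0.0, 0.793, 0.609, 0.0]
force: [0.4, -0.5, -1.4]
grip_width: 0.233
grasp_force: 25.0
```

```bash
python3 - <<'E'
from h import *
from scipy.spatial.transform import Rotation as R
st=env.state();M=R.from_quat(st["tcp_rot"],scalar_first=True).as_matrix();p=st["position"]
print(p,st["grip_width"]*93,st["grasp_force"],"yaw",np.degrees(np.arctan2(M[1,1],M[0,1])))
print("units",M[:2,:2].T@(np.array([.477,.3077])-p[:2])/.025)
E
```

```text
[0.47773987 0.30862428 0.25178308] 21.71520012508178 24.99959886074066 yaw -14.995533517203741
units [-0.0433698  -0.01902081]
```

Call:
{"fn": "step_arm", "kwargs": {"commands": [[-1,-0.04,-0.02,0.5,0,0,0],[-1,0,0,1,0,0,0],[-1,0,0,1,0,0,0],[-1,0,0,1,0,0,0],[-1,0,0,1,0,0,0],[-1,0,0,1,0,0,0],[-1,0,0,1,0,0,0],[-1,0,0,1,0,0,0],[-1,0,0,1,0,0,0],[-1,0,0,1,0,0,0],[-1,0,0,0.5,0,0,0],[-1,0,0,0.3,0,0,0],[-1,0,0,0.2,0,0,0],[-1,0,0,0,0,0,0],[-1,0,0,0,0,0,0],[-1,0,0,0,0,0,0]]}}

```text
clock: 31.6
position: [0.4777, 0.3077, -0.0102]
tcp_rot: [0.0, 0.794, 0.608, 0.001]
force: [0.2, -0.5, -0.5]
grip_width: 0.233
grasp_force: 25.0
```

Call:
{"fn": "step_arm", "kwargs": {"commands": [[-1,0,0,0.1,0,0,0],[-1,0,0,0.05,0,0,0],[-1,0,0,0,0,0,0],[-1,0,0,0,0,0,0]]}}

```text
clock: 32.0
position: [0.4775, 0.3077, -0.014]
tcp_rot: [0.0, 0.794, 0.608, 0.0]
force: [-3.7, -1.1, 7.6]
grip_width: 0.234
grasp_force: 25.0
```

Contact (7.6 N). Release to ~45 mm, rise.

Call:
{"fn": "step_arm", "kwargs": {"commands": [[-0.1,0,0,0,0,0,0],[-0.1,0,0,0,0,0,0],[-0.1,0,0,0,0,0,0],[-0.1,0,0,0,0,0,0],[-0.1,0,0,-0.3,0,0,0],[-0.1,0,0,-0.7,0,0,0],[-0.1,0,0,-1,0,0,0],[-0.1,0,0,-1,0,0,0],[-0.1,0,0,-1,0,0,0],[-0.1,0,0,-1,0,0,0],[-0.1,0,0,-1,0,0,0],[-0.1,0,0,-1,0,0,0],[-0.1,0,0,-1,0,0,0],[-0.1,0,0,-1,0,0,0],[-0.1,0,0,-1,0,0,0],[-0.1,0,0,-1,0,0,0],[-0.1,0,0,-0.6,0,0,0],[-0.1,0,0,0,0,0,0]]}}

```text
clock: 33.8
position: [0.4777, 0.3077, 0.2775]
tcp_rot: [0.0, 0.794, 0.608, 0.002]
force: [0.2, -0.5, 0.4]
grip_width: 0.452
grasp_force: 0.0
```

Call:
{"fn": "step_arm", "kwargs": {"commands": [[0.4,0,0,0,0,0,-1],[0.4,0,0,0,0,0,-1],[0.4,0,0,0,0,0,-1],[0.4,0,0,0,0,0,-1],[0.4,0,0,0,0,0,-1],[0.4,0,0,0,0,0,-1],[0.4,0,0,0,0,0,-1],[0.4,0,0,0,0,0,-1],[0.4,0,0,0,0,0,-1],[0.4,0,0,0,0,0,-1],[0.4,0,0,0,0,0,-1],[0.4,0,0,0,0,0,-1],[0.4,0,0,0,0,0,-1],[0.4,0,0,0,0,0,-1],[0.4,0,0,0,0,0,-1],[0.4,0,0,0,0,0,-1],[0.4,0,0,0,0,0,-1],[0.4,0,0,0,0,0,-1],[0.4,0,0,0,0,0,-1],[0.4,0,0,0,0,0,-1]]}}

```text
clock: 35.8
position: [0.477, 0.3073, 0.2736]
tcp_rot: [-0.001, 0.043, 0.999, -0.0]
force: [-0.6, -0.2, -0.4]
grip_width: 0.697
grasp_force: 0.0
```

Call:
{"fn": "step_arm", "kwargs": {"commands": [[0.4,0,0,0,0,0,-1],[0.4,0,0,0,0,0,0],[0.4,0,-1,0,0,0,0],[0.4,0,-1,0,0,0,0],[0.4,0,-1,0,0,0,0],[0.4,0,-1,0,0,0,0],[0.4,0,-1,0,0,0,0],[0.4,0,-1,0,0,0,0],[0.4,0,-1,0,0,0,0],[0.4,0,-1,0,0,0,0],[0.4,0,-1,0,0,0,0],[0.4,0,-1,0,0,0,0],[0.4,0,-1,0,0,0,0],[0.4,0,-1,0,0,0,0],[0.4,0,0,0,0,0,0]]}}

```text
clock: 37.3
position: [0.4761, 0.0055, 0.2743]
tcp_rot: [-0.0, 0.004, 1.0, -0.0]
force: [-0.7, 0.1, 0.1]
grip_width: 0.701
grasp_force: 0.0
```

```bash
python3 - <<'E'
from h import *
from scipy.spatial.transform import Rotation as R
st=env.state();M=R.from_quat(st["tcp_rot"],scalar_first=True).as_matrix();p=st["position"]
print(p,"yaw",np.degrees(np.arctan2(M[1,1],M[0,1])))
print("units",M[:2,:2].T@(np.array([.4707,-.3091])-p[:2])/.025)
s=env.snapshot("top");t=s["image"][:,:,::-1]; w=env.snapshot("scene")["image"][:,:,::-1]
a=cv2.resize(t[160:220,100:170],(420,360),interpolation=cv2.INTER_CUBIC)
b=cv2.resize(w[170:350,230:410],(360,360),interpolation=cv2.INTER_CUBIC)
cv2.imwrite("pics/f1.png",np.hstack([a,b]))
g=proj(s,[[.4775,.3077,.026]])[0]; print("gauge expected crop",(g-[100,160])*6)
E
```

```text
[0.47612047 0.00545577 0.27433829] yaw 89.52111120849786
units [  0.11164281 -12.58360239]
gauge expected crop [184.18429361 153.86873846]
```

View pics/f1.png

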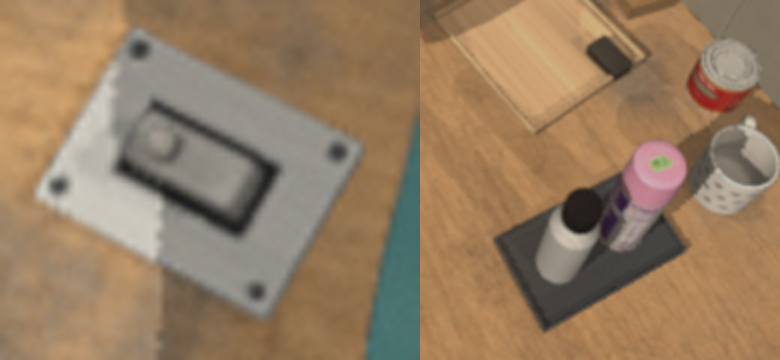

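Gauge sits within the inlay (centre ≈(197,169) in the crop, aligned), both containers stand in the tray. On to the flask.

Call:
{"fn": "step_arm", "kwargs": {"commands": [[0.4,0.11,0,0,0,0,-0.1],[0.4,0,-0.968,0,0,0,0],[0.4,0,-0.968,0,0,0,0],[0.4,0,-0.968,0,0,0,0],[0.4,0,-0.968,0,0,0,0],[0.4,0,-0.968,0,0,0,0],[0.4,0,-0.968,0,0,0,0],[0.4,0,-0.968,0,0,0,0],[0.4,0,-0.968,0,0,0,0],[0.4,0,-0.968,0,0,0,0],[0.4,0,-0.968,0,0,0,0],[0.4,0,-0.968,0,0,0,0],[0.4,0,-0.968,0,0,0,0],[0.4,0,-0.968,0,0,0,0],[0.4,0,0,0,0,0,0],[0.4,0,0,0,0,0,0],[0.4,0,0,0,0,0,0]]}}

```text
clock: 39.1
position: [0.4756, -0.306, 0.2752]
tcp_rot: [0.0, -0.003, 1.0, 0.0]
force: [-0.5, 0.3, -0.4]
grip_width: 0.701
grasp_force: 0.0
```

```bash
cat > u.py <<'E'
import sys
from h import *
from scipy.spatial.transform import Rotation as R
st=env.state();M=R.from_quat(st["tcp_rot"],scalar_first=True).as_matrix();p=st["position"]
print(p,"yaw",np.degrees(np.arctan2(M[1,1],M[0,1])),"width mm",st["grip_width"]*93)
print("units",M.T@(np.array([float(x) for x in sys.argv[1:4]])-p)/.025)
E
python3 u.py .4707 -.3091 .1388
```

```text
[ 0.47564022 -0.30597956  0.27523868] yaw 90.37137923047493 width mm 65.21213980212353
units [ 0.19896742 -0.12451997  5.45750463]
```

Call:
{"fn": "step_arm", "kwargs": {"commands": [[0.4,0.2,-0.125,0,0,0,0.07],[0.4,0,0,0.6,0,0,0],[0.4,0,0,1,0,0,0],[0.4,0,0,1,0,0,0],[0.4,0,0,1,0,0,0],[0.4,0,0,0.9,0,0,0],[0.4,0,0,0.6,0,0,0],[0.4,0,0,0.35,0,0,0],[0.4,0,0,0,0,0,0],[0.4,0,0,0,0,0,0],[-1,0,0,0,0,0,0],[-1,0,0,0,0,0,0],[-1,0,0,0,0,0,0],[-1,0,0,0,0,0,0],[-1,0,0,0,0,0,0],[-1,0,0,0,0,0,0],[-1,0,0,0,0,0,0]]}}

```text
clock: 40.8
position: [0.4704, -0.3102, 0.1391]
tcp_rot: [0.0, 0.0, 1.0, -0.0]
force: [-0.6, 1.3, 2.4]
grip_width: 0.382
grasp_force: 25.0
```

```bash
python3 u.py .600 .0181 .1418
```

```text
[ 0.47044669 -0.3102135   0.13911369] yaw 89.97370318602006 width mm 35.51139144318874
units [-5.17612252 13.13491654 -0.10664246]
```

Call:
{"fn": "step_arm", "kwargs": {"commands": [[-1,0,0,-0.3,0,0,0],[-1,0,0,-0.7,0,0,0],[-1,0,0,-1,0,0,0],[-1,0,0,-1,0,0,0],[-1,-0.18,0.465,0,0,0,0],[-1,-0.37,0.938,0,0,0,0],[-1,-0.37,0.938,0,0,0,0],[-1,-0.37,0.938,0,0,0,0],[-1,-0.37,0.938,0,0,0,0],[-1,-0.37,0.938,0,0,0,0],[-1,-0.37,0.938,0,0,0,0],[-1,-0.37,0.938,0,0,0,0],[-1,-0.37,0.938,0,0,0,0],[-1,-0.37,0.938,0,0,0,0],[-1,-0.37,0.938,0,0,0,0],[-1,-0.37,0.938,0,0,0,0],[-1,-0.37,0.938,0,0,0,0],[-1,-0.37,0.938,0,0,0,0],[-1,-0.19,0.475,0,0,0,0],[-1,0,0,0,0,0,0]]}}

```text
clock: 42.8
position: [0.6001, 0.0195, 0.2134]
tcp_rot: [-0.0, -0.001, 1.0, 0.0]
force: [0.5, -0.5, -2.4]
grip_width: 0.382
grasp_force: 25.0
```

Call:
{"fn": "step_arm", "kwargs": {"commands": [[-1,0,0,0,0,0,0],[-1,0,0,0,0,0,0]]}}

```text
clock: 43.0
position: [0.5998, 0.0173, 0.2139]
tcp_rot: [-0.0, 0.001, 1.0, -0.0]
force: [0.7, 0.6, -2.7]
grip_width: 0.382
grasp_force: 25.0
```

```bash
python3 u.py .600 .0181 .1418
```

```text
[0.59978779 0.01732069 0.21394766] yaw 89.93154997321867 width mm 35.50588337700978
units [-0.00874732  0.0318342   2.88589841]
```

Call:
{"fn": "step_arm", "kwargs": {"commands": [[-1,0,0.03,0.7,0,0,0],[-1,0,0,0.9,0,0,0],[-1,0,0,0.6,0,0,0],[-1,0,0,0.3,0,0,0],[-1,0,0,0.2,0,0,0],[-1,0,0,0.12,0,0,0],[-1,0,0,0.06,0,0,0],[-1,0,0,0,0,0,0],[-1,0,0,0,0,0,0],[-1,0,0,0,0,0,0]]}}

```text
clock: 44.0
position: [0.6002, 0.0188, 0.1423]
tcp_rot: [0.0, 0.0, 1.0, -0.0]
force: [0.3, -0.7, -3.0]
grip_width: 0.379
grasp_force: 25.0
```

Call:
{"fn": "step_arm", "kwargs": {"commands": [[-1,0,0,0.04,0,0,0],[-1,0,0,0,0,0,0],[-1,0,0,0,0,0,0]]}}

```text
clock: 44.3
position: [0.6005, 0.0188, 0.1421]
tcp_rot: [0.001, 0.0, 1.0, 0.0]
force: [-0.8, 0.4, 6.5]
grip_width: 0.381
grasp_force: 25.0
```

Call:
{"fn": "step_arm", "kwargs": {"commands": [[0.3,0,0,0,0,0,0],[0.3,0,0,0,0,0,0],[0.3,0,0,0,0,0,0],[0.3,0,0,0,0,0,0],[0.3,0,0,-0.4,0,0,0],[0.3,0,0,-0.8,0,0,0],[0.7,0,0,-1,0,0,0],[0.7,0,0,-1,0,0,0],[0.7,0,0,-1,0,0,0],[0.7,0,0,-0.8,0,0,0],[0.7,0,0,0,0,0,0]]}}

```text
clock: 45.4
position: [0.6008, 0.0188, 0.2697]
tcp_rot: [0.002, 0.0, 1.0, -0.0]
force: [0.3, -0.0, -0.5]
grip_width: 0.85
grasp_force: 0.0
```

Call:
{"fn": "step_arm", "kwargs": {"commands": [[0.7,0.119,-0.945,0,0,0,0],[0.7,0.119,-0.945,0,0,0,0],[0.7,0.119,-0.945,0,0,0,0],[0.7,0.119,-0.945,0,0,0,0],[0.7,0.119,-0.945,0,0,0,0],[0.7,0.119,-0.945,0,0,0,0],[0.7,0.119,-0.945,0,0,0,0],[0.7,0.119,-0.945,0,0,0,0],[0.7,0.119,-0.945,0,0,0,0],[0.7,0.119,-0.945,0,0,0,0],[0.7,0.119,-0.945,0,0,0,0],[0.7,0.119,-0.945,0,0,0,0],[0.7,0.119,-0.945,0,0,0,0],[0.7,0.119,-0.945,0,0,0,0],[0.7,0,0,0,0,0,0],[0.7,0,0,0,0,0,0],[0.7,0,0,0,0,0,0]]}}

```text
clock: 47.1
position: [0.5583, -0.3112, 0.2657]
tcp_rot: [-0.0, 0.0, 1.0, 0.0]
force: [-0.1, 0.2, 0.6]
grip_width: 0.851
grasp_force: 0.0
```

```bash
python3 u.py .5588 -.3122 .148; python3 - <<'E'
from h import *
S={n:env.snapshot(n) for n in("top","scene")};F={}
for n in S:
    u=proj(S[n],[[.6,.018,.185]])[0].round().astype(int); v=S[n]["image"].max(2).astype(int); print(n,u,v[u[1],u[0]])
    F[n]=comp(v<75,u); yy,xx=np.nonzero(F[n]); print(F[n].sum(),xx.min(),xx.max(),yy.min(),yy.max())
axis(S,F)
E
```

```text
[ 0.55830909 -0.31122446  0.26573629] yaw 89.9931099794876 width mm 79.12561656619995
units [-0.02040836 -0.04049364  4.70943609]
top [264 137] 30
321 254 271 126 147
scene [278 138] 76
149065 0 511 0 383
xy [0.47529116 0.00080961] radii mm [np.float64(11.6), np.float64(499.3)]
```

Flask cap is back within 1 px of its original place (254–271, 126–147). Grip the can.

Call:
{"fn": "step_arm", "kwargs": {"commands": [[0.7,-0.02,-0.04,0.5,0,0,0],[0.7,0,0,1,0,0,0],[0.7,0,0,1,0,0,0],[0.7,0,0,1,0,0,0],[0.7,0,0,0.8,0,0,0],[0.7,0,0,0.4,0,0,0],[0.7,0,0,0,0,0,0],[0.7,0,0,0,0,0,0],[-1,0,0,0,0,0,0],[-1,0,0,0,0,0,0],[-1,0,0,0,0,0,0],[-1,0,0,0,0,0,0],[-1,0,0,0,0,0,0],[-1,0,0,0,0,0,0]]}}

```text
clock: 48.6
position: [0.5589, -0.313, 0.1489]
tcp_rot: [0.0, 0.0, 1.0, -0.0]
force: [-0.6, 1.9, 5.4]
grip_width: 0.603
grasp_force: 25.0
```

```bash
python3 u.py .6112 -.0836 .151
```

```text
[ 0.55890614 -0.31299158  0.14894273] yaw 89.97002654818499 width mm 56.119154160940596
units [-2.0870071   9.17673393 -0.08342912]
```

Call:
{"fn": "step_arm", "kwargs": {"commands": [[-1,0,0,-0.3,0,0,0],[-1,0,0,-0.7,0,0,0],[-1,0,0,-1,0,0,0],[-1,0,0,-1,0,0,0],[-1,-0.1,0.46,0,0,0,0],[-1,-0.2,0.9,0,0,0,0],[-1,-0.2,0.9,0,0,0,0],[-1,-0.2,0.9,0,0,0,0],[-1,-0.2,0.9,0,0,0,0],[-1,-0.2,0.9,0,0,0,0],[-1,-0.2,0.9,0,0,0,0],[-1,-0.2,0.9,0,0,0,0],[-1,-0.2,0.9,0,0,0,0],[-1,-0.2,0.9,0,0,0,0],[-1,-0.19,0.6,0,0,0,0],[-1,0,0,0,0,0,0],[-1,0,0,0,0,0,0],[-1,0,0,0,0,0,0]]}}

```text
clock: 50.4
position: [0.6109, -0.0846, 0.2233]
tcp_rot: [-0.0, 0.001, 1.0, -0.0]
force: [-0.4, -0.1, -2.4]
grip_width: 0.602
grasp_force: 25.0
```

```bash
python3 u.py .6112 -.0836 .152
```

```text
[ 0.6109474  -0.08461928  0.22332832] yaw 89.93906849571438 width mm 55.99951838602906
units [-0.01070882  0.04135769  2.85312198]
```

Call:
{"fn": "step_arm", "kwargs": {"commands": [[-1,0,0.04,0.7,0,0,0],[-1,0,0,0.9,0,0,0],[-1,0,0,0.6,0,0,0],[-1,0,0,0.3,0,0,0],[-1,0,0,0.2,0,0,0],[-1,0,0,0.12,0,0,0],[-1,0,0,0,0,0,0],[-1,0,0,0,0,0,0]]}}

```text
clock: 51.2
position: [0.6114, -0.083, 0.1536]
tcp_rot: [0.0, 0.0, 1.0, -0.0]
force: [0.1, -0.3, -2.3]
grip_width: 0.603
grasp_force: 25.0
```

Call:
{"fn": "step_arm", "kwargs": {"commands": [[-1,0,0,0.06,0,0,0],[-1,0,0,0,0,0,0],[-1,0,0,0,0,0,0]]}}

```text
clock: 51.5
position: [0.6113, -0.083, 0.152]
tcp_rot: [0.0, 0.0, 1.0, -0.0]
force: [0.5, 0.3, 2.3]
grip_width: 0.603
grasp_force: 25.0
```

Call:
{"fn": "step_arm", "kwargs": {"commands": [[0.55,0,0,0,0,0,0],[0.55,0,0,0,0,0,0],[0.55,0,0,0,0,0,0],[0.55,0,0,0,0,0,0],[0.55,0,0,-0.4,0,0,0],[0.55,0,0,-0.8,0,0,0],[0.55,0,0,-1,0,0,0],[0.55,0,0,-1,0,0,0],[0.55,0,0,-1,0,0,0],[0.55,0,0,-0.8,0,0,0],[0.55,0.3,-1,0,0,0,0],[0.55,0.3,-1,0,0,0,0],[0.55,0.3,-1,0,0,0,0],[0.55,0.3,-1,0,0,0,0],[0.55,0.3,-1,0,0,0,0],[0.55,0.3,-1,0,0,0,0],[0.55,0.3,-1,0,0,0,0],[0.55,0.3,-1,0,0,0,0],[0.55,0.3,-1,0,0,0,0],[0.55,0.3,-1,0,0,0,0]]}}

```text
clock: 53.5
position: [0.5355, -0.334, 0.2774]
tcp_rot: [0.0, 0.0, 1.0, -0.0]
force: [0.9, 0.3, -0.5]
grip_width: 0.775
grasp_force: 0.0
```

Call:
{"fn": "step_arm", "kwargs": {"commands": [[0.55,0.3,-1,0,0,0,0],[0.55,0,0,0,0,0,0],[0.55,0,0,0,0,0,0]]}}

```text
clock: 53.8
position: [0.5283, -0.3581, 0.277]
tcp_rot: [0.0, 0.001, 1.0, 0.0]
force: [-0.1, 0.4, -0.4]
grip_width: 0.774
grasp_force: 0.0
```

```bash
python3 - <<'E'
from h import *
S={n:env.snapshot(n) for n in("scene","top")}
for n,sp,sf in(("top",(306,135),(264,137)),("scene",(305,180),(279,140))):
    hsv=cv2.cvtColor(S[n]["image"],cv2.COLOR_RGB2HSV).astype(int); h,s_,v=hsv[...,0],hsv[...,1],hsv[...,2]
    for m in(comp((h>155)&(s_>45)&(v>110),sp),comp(v<75,sf)):
        yy,xx=np.nonzero(m); print(n,m.sum(),xx.min(),xx.max(),yy.min(),yy.max())
T=S["top"]["image"]; g=cv2.cvtColor(T,cv2.COLOR_RGB2GRAY)
print(env.state()["clock"],env.state()["force"])
E
```

```text
top 636 298 326 127 160
top 325 254 272 126 147
scene 196604 0 511 0 383
scene 162309 0 511 0 383
53.9 [ 0.01515527 -0.09784622  1.57226874]
```

Both caps are within 1 px (~2 mm) of their starting pixels; the gauge was confirmed on the inlay. Handing in.

```bash
python3 -c "
from plant import env
print(env.hand_in())"
```

```text
the job is handed in; nothing more can be done
None
```

The job is handed in at about 54 s on the robot's clock, no verdict returned: the gauge lies screw up on the plate's inlay, and both containers stand back in the caddy within about 2 mm of where they started, by the top camera; one slip was that my first try at the flask shut the fingers on top of its cap (about 15 N), without tipping it.

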